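Re-set a cane bundle in the ratchet clamp

ROBOT

A 6-joint arm with a two-finger parallel gripper is mounted at the origin on the work surface. World frame = base frame: x ahead of the robot, y to its left, z up, the work surface at z = 0. Lengths are in m, angles in rad, forces in N, time in s.
With the tool pointing down it reaches from about 0.3 to 0.875 m from the base axis. Payload 4.2 kg.
Tool frame: the origin (TCP) lies where the fingers leave the gripper's body, on its centre line; the fingertips stand manip.tip_extent ahead of it and the grasp point (between the pads) lies 54 mm ahead of it (manip.tip_extent is the distance from the TCP to the fingertips, in m); z points along the fingers, x is the direction in which the jaws open and shut, and the axes are right-handed (so a half turn about z gives the same grasp; the last joint's range is limited). The gripper opens to 85 mm and grips with 20 to 120 N. Pads are 22 mm wide; open, the fingers measure 114 mm over their backs; the gripper's body (76 mm by 85 mm) begins 54 mm behind the grasp point. The pads swing forward as they close: fully open they stand 13 mm farther back than shut.
Start: joints at [-1.237, 0.32, 1.565, -0, 1.257, -0.02], TCP at [0.199, -0.539, 0.304] pointing down, gripper open.
Joint ranges: [-3.11, 3.11], [-0.84, 2.01], [0.21, 2.61], [-1.34, 4.49], [0.05, 2.63], [-2.56, 2.56]. Speed limits (rad/s): [2.57, 2.57, 3.14, 3.14, 3.14, 3.14].

INTERFACE

Orientations are given as a unit quaternion [w, x, y, z].
In Python, from rig import manip gives the robot as it stands.
- The arm moves only by the tool jog_arm, never from a script. Its argument "steps" is a list that holds one entry, the list of rows, each a list of 4 numbers: the shift along the tool's x, y, z in m, then the turn about the tool's z in rad. A call has 1 to 8 rows; each row is the pose to reach, as a shift and turn from the pose measured when the call began, along the tool's axes at that moment; what a row does not reach only later rows make up. A row lasts 1/12 s, in which the tool goes at most 41.7 mm and 7.16 degrees, less where a joint would pass 70% of its speed; a pose out of reach is approached as far as the arm can. A call with a gripper value outside its range is refused whole. "jaw" is the closure in counts, from 0 (fully open) to 255 (shut), set as the call begins (left out, the last holds). The fingers move at their own pace and stop on an object; "squeeze" is the grip in N (left out, the last holds). Time passes only in rows, so rows that repeat a pose let the fingers close. It gives the time, the measured TCP pose, the force and the opening at its end, in the units of the state.
- manip.observe(): the state, without advancing time (a new reading comes with each control period).
- manip.grab_frame(name): name is "scene" or "top"; returns a dict with "color" (480x640x3 uint8, blue, green, red), "depth" (480x640 float32, m along the optical axis (not along the pixel's ray), 0 where there is no reading), "camera_matrix" (3x3 intrinsics, pixels), "rvec" (rotation vector, rad) and "tvec" (3), from world to camera coordinates, as OpenCV has them. Camera axes: x right, y down, z forward; pixel columns grow to the right and rows downward; lengths in m; the calibration is good to about 2 mm. A picture is of the moment at which its call begins.
- manip.sign_off(): hands the job in, once; it reports no verdict.
The state is a dict: "t": time; "joint_positions": joint angles; "qd": joint speeds; "tau": joint torques, N m; "tool_pos": TCP position; "tool_rot": TCP orientation; "ft_force": force on the tool from outside, world axes, zero at the start; "ft_torque": the same for the moment, N m; "width": finger opening in m.
Only numpy, scipy, OpenCV 4.12 (cv2) and the standard library are available. Lean on these libraries where they do the work, as an engineer would, in place of code of your own. Each camera call takes 0.05 s, during which the arm holds its last target.

TASK

The bundle of canes has been clamped on the bench while still short of the end stop. Free the clamp's ratchet pawl and wind the jaw back clear of the canes, slide the bundle along until it is right home against the end stop, then throw the pawl back in and advance the knob click by click until the sprung plate bears on the canes, and one click more, no tighter. Do not shove the canes hard, and leave the other things on the bench where they are.

Things in the scene. Friction and masses are not known exactly. Their poses are not given: they have to be found in the camera images.
- clamp: Grey cast base of the cane clamp, fixed, 12 mm thick. Origin: under its centre at bench level. The canes lie along its y on the base; the jaw closes along +x. In its frame (mm): knob axis (-100, 0); pawl pivot (-59, -38), axis upright; end stop plate at the +y end, 80 wide, 50 high, face at y = +151; back fence at x = +55. All is below 52 mm but knob (94) and pawl pin (74).
- knob (a joint): Knob angle (rad) about the upright axis; grows clockwise seen from above and moves the jaw 9 mm/rad towards the canes. At 0 the grip bar lies along the clamp's x. 18 teeth: a click is 0.349 rad (3.1 mm). It starts resting on a tooth; other rests are whole clicks away. Pawl in: turns clockwise only, falls back to the last tooth when let go under load. Pawl out: load spins it back until about 11 N of jaw force is left, then it stays put.
- knob_grip (a point): Middle of the knob's black grip bar on its turning axis, 80 mm above the bench. The bar is 60 mm long, 14 mm wide, heights 58 to 94 mm; the ratchet wheel under it is 64 mm across, at heights 29 to 39 mm. Pinch the bar across its width from above. It is stiff: 0.1 N m of friction, up to 0.1 N m more as the pawl rides up a tooth, and 0.009 N m for each N of jaw force.
- pawl (a joint): Swing of the pawl about its upright pivot (rad): about 0 with its nose down in a tooth, up to 0.13 as it rides over one, 0.52 fully out. An over-centre spring holds it in below 0.27 and out above.
- pawl_pin (a point): Steel thumb pin on the pawl's tail, 10 mm thick, upright, heights 31 to 74 mm (this point: on its axis 60 mm up), 45 mm from the pivot on its -y side. Pushed towards the clamp's +x (towards the canes) it frees the pawl, towards -x it throws it in; travel 23 mm. Freeing under load takes about 4 to 8 N, throwing in 5 N.
- jaw: Moving aluminium jaw, 44 mm wide, heights 14 to 48 mm; origin low at its front face. On sprung rods it carries a rubber-faced pressing plate (80 x 26 mm) whose face stands 21 to 31 mm ahead of the origin when free, as the rods happen to be set, so first bearing must be felt: the plate bears with 10 N (0.09 N m at the knob) on touching and 1 N more per mm the jaw comes on (3.1 N a click), up to 17 mm.
- canes: Loose bundle of nineteen 7 mm bamboo canes wired together, 300 mm long, 35 mm wide, 31 mm high, about 0.16 kg, lying on the base between the plate and the back fence. Origin: centre of its underside; y along the canes towards the end stop. It starts 26 to 46 mm short of the stop. It is damaged by more than 32 N from the jaw or a shove over 25 N.
- canes_near_end (a point): Centre of the end of the bundle away from the stop (clamp's -y side), 28 mm above the bench, overhanging the base with free bench beyond it.
- canes_stop_end (a point): Centre of the end of the bundle that must come against the end stop.
- stop_face (a point): Point on the face of the end stop, 30 mm above the bench, level with the canes.
- tumbler: Glass tumbler, 72 mm wide, 100 mm tall, standing on the bench; origin at the centre of its base. Leave alone.
- pot: Green silicone plant pot, tapered, 114 mm wide at the rim, 95 mm tall; origin at the centre of its base. Leave alone.
- feeder: White plastic bird feeder with twist cap, tube 66 mm and foot 92 mm wide, 190 mm tall; origin at the centre of its base. Leave alone.
- trowel: Steel hand trowel with wooden handle, 300 mm long, lying on the bench; origin at the neck, x towards the blade. Leave alone.

How it is judged:
On the way, in this order (a step that is already met when the one before it is completed fails the run):
1. the pawl is out and the jaw is wound back, its plate clear of the canes (value of joint pawl above 0.3 rad and contact force between jaw and canes below 0.1 N), for 0.3 s.
2. the bundle is home against the end stop with the jaw still off it (y of canes_stop_end in the frame of clamp above 0.148 m and contact force between jaw and canes below 0.5 N), for 0.1 s.
At the end, for the whole second after the job is handed in: The bundle lies flat and square in the clamp (within 3 degrees) with its end within 3 mm of the end stop, the pawl is in, and the jaw, held by the ratchet alone, bears on the canes with 12.2 to 17.4 N (one click past first bearing gives 13 to 16.3 N); everything is at rest (y of canes_stop_end in the frame of clamp above 0.148 m and height (world z) of canes between 0.009 and 0.016 m and angle between the y axis of canes and the y axis of clamp, either way round below 0.05 rad and value of joint pawl below 0.2 rad and contact force between jaw and canes between 12.2 and 17.4 N and linear speed of canes below 0.02 m/s); the robot touches nothing.
It fails at once if the canes are crushed: more than 32 N from the jaw (contact force between jaw and canes above 32 N).
It fails at once if the canes are shoved with more than 25 N (contact force between any of the fingers, the arm and canes above 25 N).
It fails at once if a bystander is moved by more than 20 mm (distance of any of tumbler, pot, feeder, trowel from where it was at the start of the episode above 0.02 m).
It also fails if it takes over 64 s, if anything falls off the work surface, if the arm or the gripper's body presses on something with over 40 N, if the wrist force passes 120 N, or if a joint passes its speed limit or range.

## Working session

There is one attempt and no reset: what is moved stays moved. The work goes in short steps, Python scripts to look and compute and a tool call to move; the robot and the scene stay as the last step left them, time stands still between calls to the robot, and variables do not carry over. Pictures are saved under pics/ and viewed, and the job is handed in when it is done.

Besides the shell and the picture viewer there is one more tool, called after ">>>" as name(argument=value, ...), one argument or row to a line, values as JSON. jog_arm: Moves the arm, as the interface text tells. Its arguments: {"type":"object","properties":{"steps":{"type":"array","items":{"type":"array","items":{"type":"array","items":{"type":"number"}}}},"jaw":{"type":"number"},"squeeze":{"type":"number"}},"required":["steps"]}

```bash
ls; mkdir -p pics
python3 - <<'E'
from rig import manip
import cv2
print(manip.observe()); print(manip.tip_extent)
for n in ("scene","top"):
    f=manip.grab_frame(n)
    cv2.imwrite(f"pics/{n}0.png",f["color"])
    import numpy as np
    np.savez(f"{n}0.npz",**f)
    print(n,f["camera_matrix"],f["rvec"],f["tvec"])
E
```

```text
pics
{'t': 0.0, 'joint_positions': array([-1.23701091e+00,  3.20253333e-01,  1.56572287e+00, -6.04547341e-06,
        1.25739282e+00, -2.00081158e-02]), 'qd': array([ 1.44364374e-04,  5.05487141e-05,  4.40462788e-04, -6.14006862e-04,
       -2.29771346e-03, -2.31129058e-05]), 'tau': array([-2.11218350e-03, -4.15529287e+01, -2.34162980e+01, -2.14547936e-04,
        8.14404135e-03, -3.94988788e-07]), 'tool_pos': array([ 0.19908715, -0.5390383 ,  0.30308728]), 'tool_rot': array([-5.19874603e-04,  8.20505807e-01, -5.71637500e-01, -7.20148093e-04]), 'ft_force': array([-0.63610225, -0.17252504,  0.13078759]), 'ft_torque': array([-0.03331249, -0.03151374,  0.00440539]), 'width': 0.08543563911323719}
0.0726
scene [[443.71412503   0.         321.31589529]
 [  0.         443.71412503 232.10935341]
 [  0.           0.           1.        ]] [ 2.36426106  1.16660449 -0.31591582] [-0.34177756 -0.33541422  1.22472716]
top [[560.1067989    0.         323.53076489]
 [  0.         560.1067989  243.00566292]
 [  0.           0.           1.        ]] [ 2.10502428 -2.14941305  0.19012331] [0.01447281 0.5704347  1.33532442]
```

View pics/scene0.png

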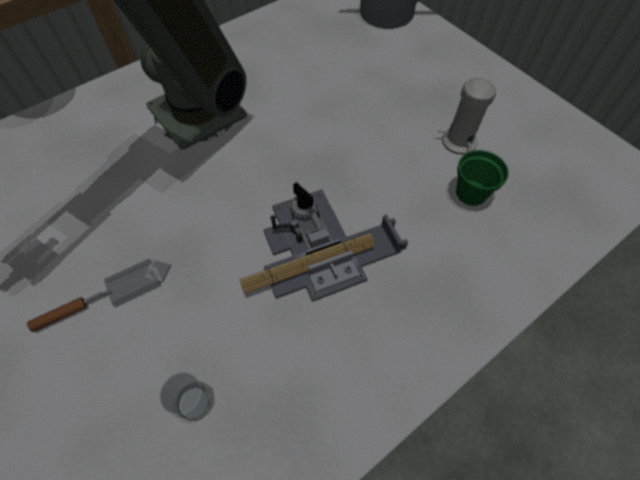

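View pics/top0.png

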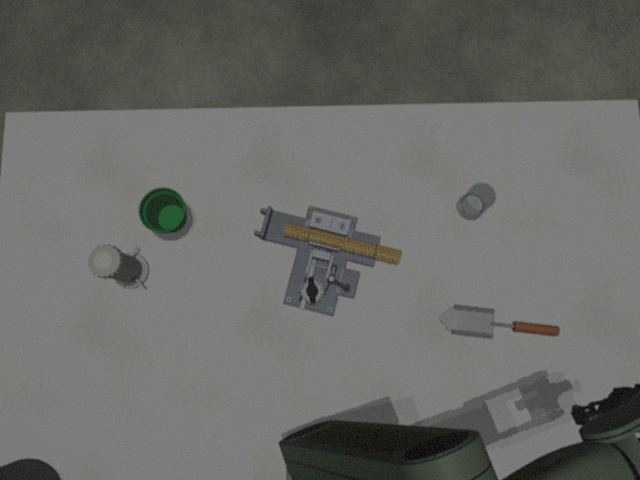

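The scene view shows the clamp at about (320,250). In the top view it is at about (325,255), with the stop at (265,222), the knob at (312,290), the pawl pin at (335,270) and the canes running from (285,230) to (400,257). I'll zoom in on the top view.

```bash
cat > h.py <<'E'
import numpy as np, cv2
from rig import manip
def load(n): return dict(np.load(n+".npz"))
def p2w(f,uv,z):
    R=cv2.Rodrigues(f["rvec"])[0]; c=-R.T@f["tvec"].ravel()
    d=R.T@np.linalg.inv(f["camera_matrix"])@np.array([uv[0],uv[1],1.])
    return c+d*(z-c[2])/d[2]
def w2p(f,P):
    return cv2.projectPoints(np.array(P,float).reshape(-1,3),f["rvec"],f["tvec"],f["camera_matrix"],None)[0].reshape(-1,2)
def cloud(f):
    d=f["depth"];K=f["camera_matrix"];v,u=np.indices(d.shape)
    P=np.stack([(u-K[0,2])/K[0,0]*d,(v-K[1,2])/K[1,1]*d,d],-1)
    R=cv2.Rodrigues(f["rvec"])[0]
    return (P-f["tvec"].ravel())@R
def crop(f,x0,y0,x1,y1,s,name,pts=()):
    im=f["color"][y0:y1,x0:x1].copy()
    im=cv2.resize(im,None,fx=s,fy=s,interpolation=cv2.INTER_CUBIC)
    im=cv2.convertScaleAbs(im,alpha=1.6,beta=10)
    for p in pts: cv2.circle(im,(int((p[0]-x0+.5)*s),int((p[1]-y0+.5)*s)),2,(0,0,255),-1)
    cv2.imwrite("pics/"+name+".png",im)
E
python3 - <<'E'
from h import *
f=load("top0"); crop(f,245,195,415,325,4.6,"topz0")
g=load("scene0"); crop(g,230,170,420,310,4.2,"scz0")
C=cloud(f)
for n,uv,z in [("stop",(265,222),.05),("knob",(312,290),.094),("pin",(335,270),.074),("cn",(400,257),.03),("cs",(285,230),.03)]:
    print(n,p2w(f,uv,z),C[uv[1],uv[0]])
E
```

```text
stop [0.62717278 0.1474905  0.05      ] [0.62565345 0.14677246 0.05683617]
knob [0.4506579  0.03217268 0.094     ] [0.45035219 0.03210498 0.09718158]
pin [ 0.49972438 -0.02371118  0.074     ] [ 0.50370441 -0.02433886  0.0436707 ]
cn [ 0.53484373 -0.18798836  0.03      ] [ 0.53240533 -0.18577086  0.04599938]
cs [0.60987351 0.09912815 0.03      ] [0.60749738 0.09833883 0.04150359]
```

View pics/topz0.png

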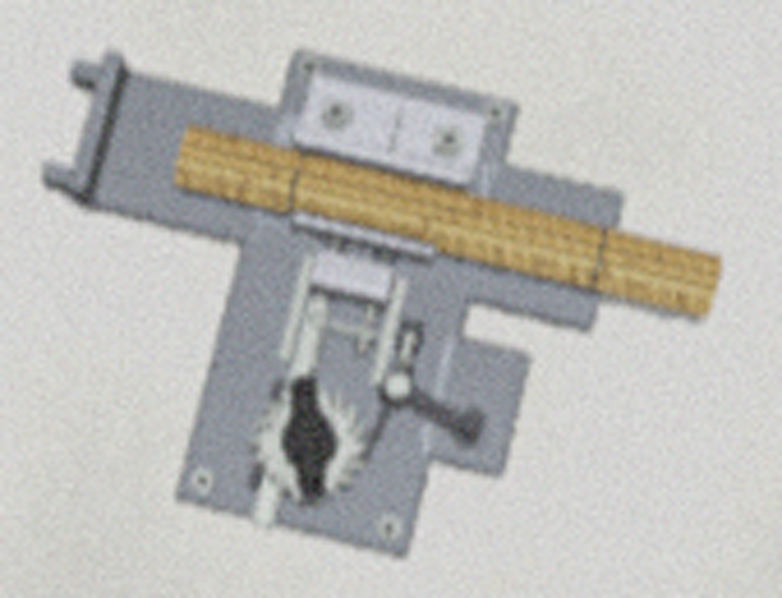

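View pics/scz0.png

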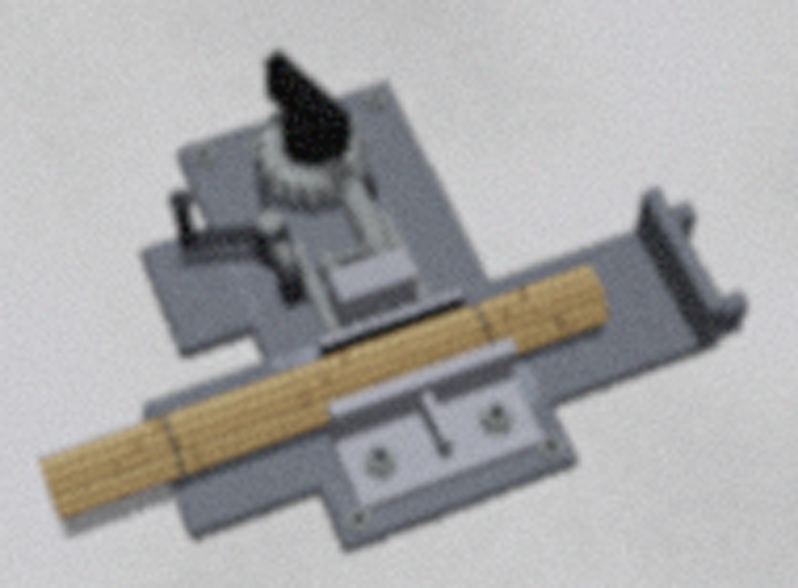

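Run:
```python
from h import *
f=load("top0");g=load("scene0")
T=lambda u,v,z:p2w(f,((u)/4.6-.5+245,(v)/4.6-.5+195),z)
S=lambda u,v,z:p2w(g,((u)/4.2-.5+230,(v)/4.2-.5+170),z)
for n,p in dict(knobT=T(310,436,.094),knobends=T(303,378,.094),ke2=T(315,496,.094),pivT=T(397,383,.045),pinTopT=T(478,412,.074),pinbaseT=T(470,432,.04),
 h1=T(202,481,.012),h2=T(388,527,.012),h3=T(308,65,.02),h4=T(497,112,.02),
 st1=T(122,58,.05),st2=T(94,205,.05),st3=T(108,52,.05), cane_n1=T(722,256,.028),cane_n2=T(709,317,.028),cane_s1=T(185,125,.028),cane_s2=T(176,187,.028),
 pinTopS=S(180,198,.074),knobS1=S(275,58,.094),knobS2=S(340,110,.094), cnS=S(55,495,.028),csS=S(592,300,.028), st1S=S(655,190,.05),st2S=S(735,315,.05), pivS=S(270,220,.045)).items(): print(n,p.round(4))
# cane axis from colour+depth
hsv=cv2.cvtColor(f["color"],cv2.COLOR_BGR2HSV)
m=cv2.inRange(hsv,(12,90,60),(30,255,255));m[:, :250]=0;m[:,430:]=0;m[:195]=0;m[325:]=0
v,u=np.nonzero(m);print(len(u))
P=np.array([p2w(f,(a,b),.03)[:2] for a,b in zip(u,v)])
c,(sz),ang=cv2.minAreaRect((P*1000).astype(np.float32));print("canes rect",c,sz,ang)
l=cv2.fitLine((P*1000).astype(np.float32),cv2.DIST_HUBER,0,.01,.01).ravel();print(l,np.degrees(np.arctan2(l[1],l[0])))
```

```text
knobT [0.4524 0.0324 0.094 ]
knobends [0.4824 0.0355 0.094 ]
ke2 [0.4216 0.0304 0.094 ]
pivT [ 0.4845 -0.0135  0.045 ]
pinTopT [ 0.465  -0.0551  0.074 ]
pinbaseT [ 0.458 -0.052  0.04 ]
h1 [0.4371 0.0933 0.012 ]
h2 [ 0.4101 -0.0073  0.012 ]
h3 [0.6664 0.0316 0.02  ]
h4 [ 0.6373 -0.0728  0.02  ]
st1 [0.6651 0.1323 0.05  ]
st2 [0.5838 0.1477 0.05  ]
st3 [0.6686 0.1399 0.05  ]
cane_n1 [ 0.5525 -0.1927  0.028 ]
cane_n2 [ 0.519  -0.1841  0.028 ]
cane_s1 [0.6318 0.0998 0.028 ]
cane_s2 [0.5971 0.105  0.028 ]
pinTopS [ 0.4574 -0.0546  0.074 ]
knobS1 [0.4269 0.0287 0.094 ]
knobS2 [0.4745 0.0358 0.094 ]
cnS [ 0.5376 -0.1891  0.028 ]
csS [0.6148 0.0953 0.028 ]
st1S [0.5922 0.1561 0.05  ]
st2S [0.6741 0.1376 0.05  ]
pivS [ 0.4806 -0.016   0.045 ]
1459
canes rect (575.2088623046875, -42.6168212890625) (300.61395263671875, 34.81359100341797) 74.54609680175781
[ 2.6722181e-01  9.6363503e-01  5.7580115e+02 -4.2454346e+01] 74.500984
```

```bash
cat >> h.py <<'E'
from scipy.spatial.transform import Rotation as Rn
O=np.array([.5488,.0058]); YAW=np.radians(-15.4)
EX=np.array([np.cos(YAW),np.sin(YAW)]); EY=np.array([-EX[1],EX[0]])
def c2w(x,y): return O+x/1000*EX+y/1000*EY
def w2c(p): d=np.array(p)[:2]-O; return np.array([d@EX,d@EY])*1000
def st():
    s=manip.observe(); q=s["tool_rot"]; R=Rn.from_quat([q[1],q[2],q[3],q[0]]).as_matrix()
    return s,R
def plan(xyz,yawdeg):
    s,R=st(); d=R.T@(np.array(xyz)-s["tool_pos"])
    cur=np.degrees(np.arctan2(R[1,0],R[0,0])); t=-((yawdeg-cur+180)%360-180)
    print("shift",d.round(4),"turn",round(np.radians(t),4),"| yaw",cur.round(2),"j6",s["joint_positions"][5].round(3),"t",round(s["t"],2),"pos",s["tool_pos"].round(4),"clamp",w2c(s["tool_pos"]).round(1),"w",round(s["width"],4),"tip",manip.tip_extent)
E
python3 - <<'E'
from h import *
plan([.460,-.0545,.19],-15.4)
E
```

```text
shift [-0.364  -0.4126  0.1137] turn -0.9482 | yaw -69.73 j6 -0.02 t 0.1 pos [ 0.1991 -0.5391  0.3031] clamp [-192.4 -618.2] w 0.0857 tip 0.0726
```

>>> jog_arm(
  steps=[
    [[-0.364,-0.413,0.113,-0.948],[-0.364,-0.413,0.113,-0.948],[-0.364,-0.413,0.113,-0.948],[-0.364,-0.413,0.113,-0.948],[-0.364,-0.413,0.113,-0.948],[-0.364,-0.413,0.113,-0.948],[-0.364,-0.413,0.113,-0.948],[-0.364,-0.413,0.113,-0.948]],
  ],
  jaw=150,
  squeeze=40,
)

```text
t: 0.77
tool_pos: [0.3543, -0.25, 0.2364]
tool_rot: [-0.001, 0.991, -0.132, -0.0]
ft_force: [0.6, -0.1, 0.1]
width: 0.0352
```

Run:
```python
from h import *
plan([.460,-.0545,.19],-15.4)
```

```text
shift [ 0.051  -0.2162  0.0466] turn 0.0046 | yaw -15.14 j6 -0.378 t 0.77 pos [ 0.3543 -0.25    0.2364] clamp [-119.6 -298.3] w 0.0352 tip 0.0726
```

>>> jog_arm(
  steps=[
    [[0.051,-0.216,0.046,0.005],[0.051,-0.216,0.046,0.005],[0.051,-0.216,0.046,0.005],[0.051,-0.216,0.046,0.005],[0.051,-0.216,0.046,0.005],[0.051,-0.216,0.046,0.005],[0.051,-0.216,0.046,0.005],[0.051,-0.216,0.046,0.005]],
  ],
)

```text
t: 1.43
tool_pos: [0.4598, -0.0539, 0.1901]
tool_rot: [-0.001, 0.991, -0.133, -0.001]
ft_force: [-0.5, 0.0, -0.1]
width: 0.0352
```

Run:
```python
from h import *
plan([.460,-.0545,.116],-15.4)
f=manip.grab_frame("scene"); crop(f,230,120,420,260,4.2,"sc1")
f=manip.grab_frame("top"); crop(f,245,195,415,325,4.6,"top1")
```

```text
shift [0.0005 0.0006 0.0741] turn 0.0024 | yaw -15.26 j6 0.123 t 1.43 pos [ 0.4598 -0.0539  0.1901] clamp [-69.9 -81.2] w 0.0352 tip 0.0726
```

View pics/sc1.png

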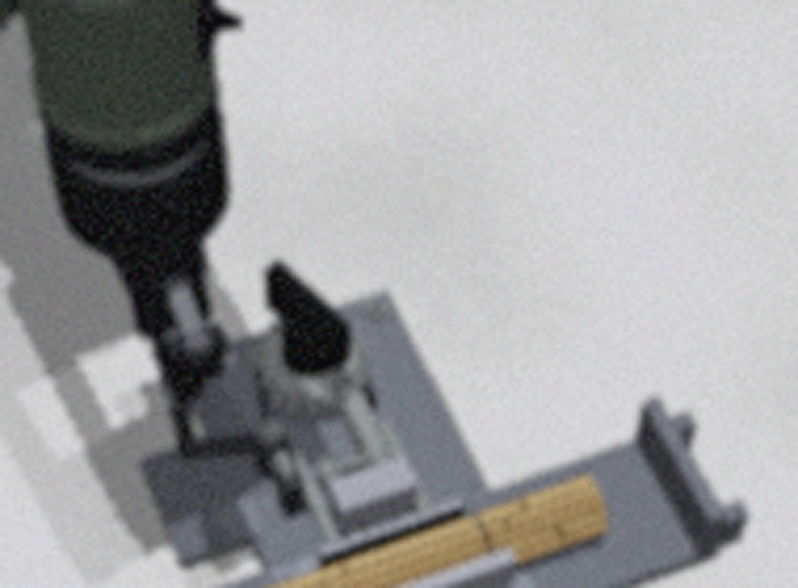

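View pics/top1.png

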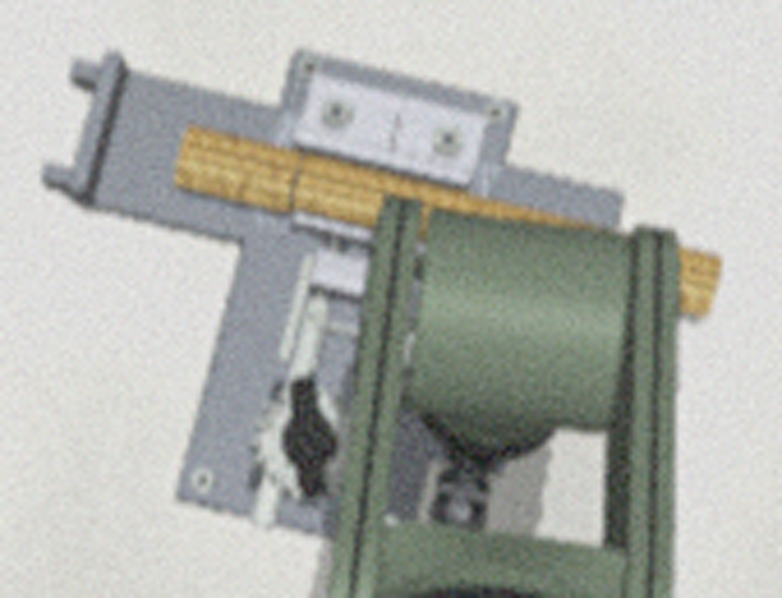

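The scene view shows the fingers straddling the pin at crop (180,400). In the top view the gripper is at (465,490) and well clear of the knob. Next I lower it.

>>> jog_arm(
  steps=[
    [[0,0,0.03,0],[0,0,0.05,0],[0,0,0.062,0],[0,0,0.074,0],[0,0,0.074,0]],
  ],
)

```text
t: 1.95
tool_pos: [0.4576, -0.0563, 0.115]
tool_rot: [-0.001, 0.991, -0.136, -0.003]
ft_force: [-0.9, -0.1, -0.1]
width: 0.0351
```

Run:
```python
from h import *
plan([.460,-.0545,.116],-15.4)
s=manip.observe();print(s["ft_force"],s["ft_torque"])
f=manip.grab_frame("scene"); crop(f,230,120,420,260,4.2,"sc2")
```

```text
shift [ 0.0019 -0.0024 -0.001 ] turn -0.0031 | yaw -15.58 j6 0.123 t 1.95 pos [ 0.4576 -0.0563  0.115 ] clamp [-71.5 -84.1] w 0.0351 tip 0.0726
[-0.85160356 -0.09758376 -0.09127952] [ 0.01240406 -0.00235151  0.01687966]
```

View pics/sc2.png

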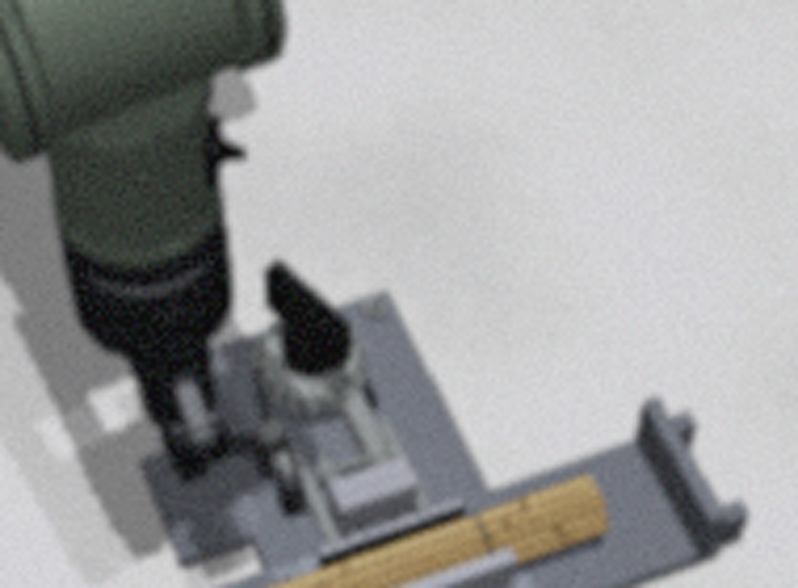

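>>> jog_arm(
  steps=[
    [[0.008,-0.002,0,0],[0.014,-0.002,0,0],[0.018,-0.002,0,0],[0.022,-0.002,0,0],[0.026,-0.002,0,0],[0.029,-0.002,0,0],[0.032,-0.002,0,0],[0.032,-0.002,0,0]],
  ],
)

```text
t: 2.67
tool_pos: [0.4911, -0.0631, 0.1163]
tool_rot: [-0.001, 0.991, -0.135, -0.001]
ft_force: [0.6, 0.0, -0.6]
width: 0.0352
```

Run:
```python
from h import *
plan([.460,-.0545,.116],-15.4)
s=manip.observe();print(s["ft_force"],s["ft_torque"])
f=manip.grab_frame("scene"); crop(f,230,120,420,260,4.2,"sc3")
```

```text
shift [-0.0322  0.0001  0.0004] turn -0.003 | yaw -15.57 j6 0.119 t 2.67 pos [ 0.4911 -0.0631  0.1163] clamp [-37.4 -81.7] w 0.0352 tip 0.0726
[ 0.58564498  0.00614397 -0.64173359] [-0.01419086  0.00104328  0.05189549]
```

View pics/sc3.png

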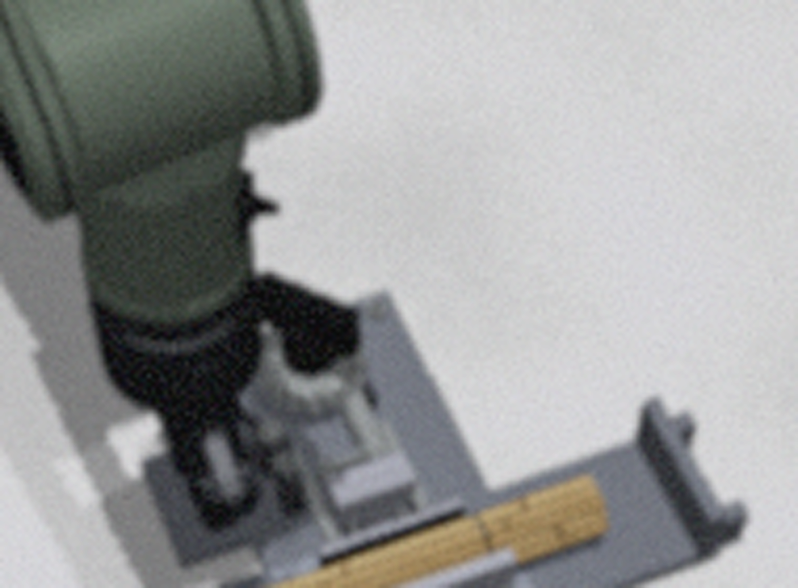

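>>> jog_arm(
  steps=[
    [[-0.003,0,-0.04,0],[-0.003,0,-0.07,0],[-0.02,0.04,-0.08,0],[-0.04,0.08,-0.08,0],[-0.05,0.12,-0.08,0],[-0.06,0.16,-0.08,0],[-0.06,0.18,-0.08,0],[-0.06,0.18,-0.08,0]],
  ],
)

```text
t: 3.38
tool_pos: [0.3832, -0.2236, 0.1966]
tool_rot: [0.0, 0.99, -0.138, -0.001]
ft_force: [0.2, -0.1, 0.1]
width: 0.0351
```

Run:
```python
from h import *
plan([.4524,.0324,.2],-15.4)
f=manip.grab_frame("scene"); crop(f,230,170,420,310,4.2,"sc4");np.savez("scene1.npz",**f)
f=manip.grab_frame("top"); crop(f,245,195,415,325,4.6,"top4");np.savez("top1.npz",**f)
```

```text
shift [-0.0032 -0.2652 -0.0036] turn -0.0074 | yaw -15.82 j6 -0.276 t 3.38 pos [ 0.3832 -0.2236  0.1966] clamp [ -98.7 -265.2] w 0.0351 tip 0.0726
```

View pics/sc4.png

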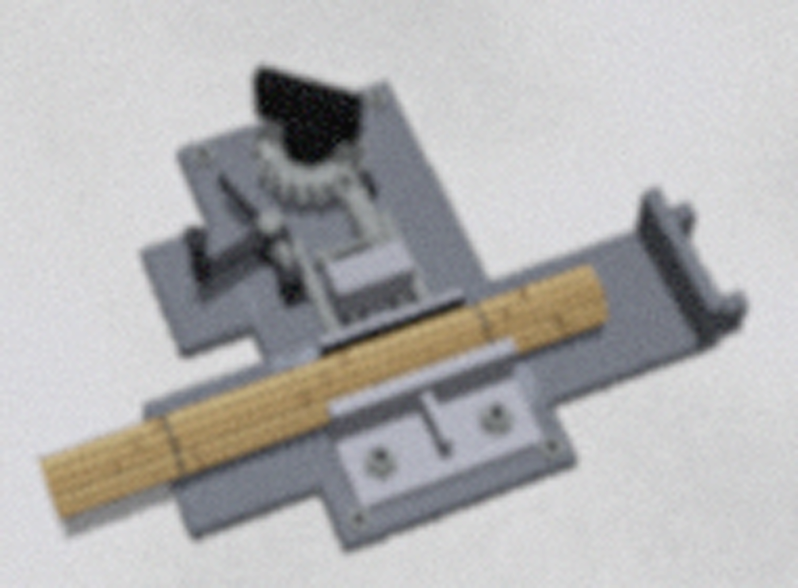

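View pics/top4.png

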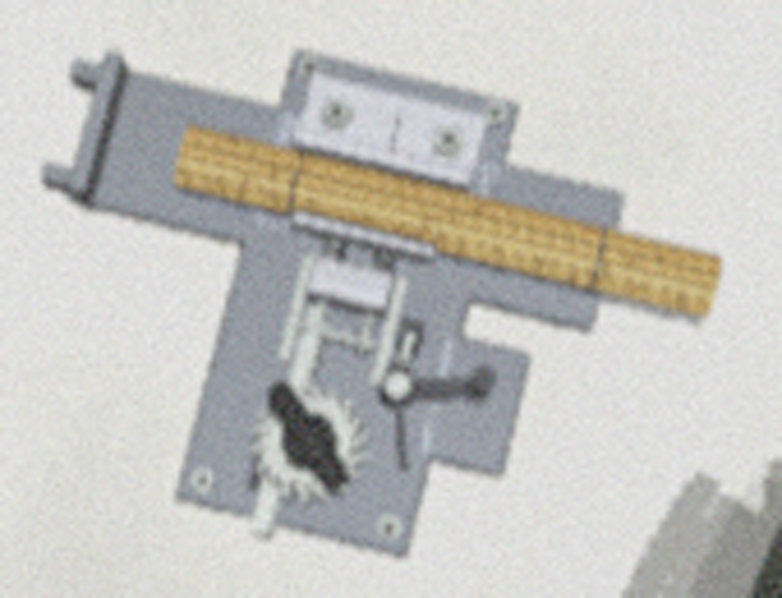

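Run:
```python
from h import *
for n in("top0","top1"):
    f=load(n);gr=f["color"].max(2); 
    m=np.zeros_like(gr);m[270:308,295:330]=(gr[270:308,295:330]<38)
    m=m.astype(np.uint8)
    k,l,s,c=cv2.connectedComponentsWithStats(m); i=1+np.argmax(s[1:,4]); v,u=np.nonzero(l==i)
    P=np.array([p2w(f,(a,b),.092)[:2] for a,b in zip(u,v)])*1000
    c,sz,a=cv2.minAreaRect(P.astype(np.float32)); L=cv2.fitLine(P.astype(np.float32),cv2.DIST_L2,0,.01,.01).ravel()
    C=np.cov(P.T);w,V=np.linalg.eigh(C);print(n,len(u),P.mean(0),c,sz,a,"ang",np.degrees(np.arctan(V[1,1]/V[0,1])), np.degrees(np.arctan(L[1]/L[0])))
```

```text
top0 109 [450.85880056  33.36771296] (452.15875244140625, 33.3713264465332) (21.285982131958008, 54.50582504272461) 88.95523834228516 ang 3.802443583470115 3.8024733
top1 87 [451.31229619  33.63563712] (452.4454040527344, 34.459205627441406) (56.438011169433594, 19.747068405151367) 20.860803604125977 ang 32.688920372385525 32.688957
```

Run:
```python
from h import *
plan([.452,.033,.18],-57)
```

```text
shift [-0.0035 -0.2628  0.0166] turn 0.7205 | yaw -15.72 j6 -0.274 t 3.48 pos [ 0.3842 -0.2209  0.1963] clamp [ -98.5 -262.3] w 0.0352 tip 0.0726
```

>>> jog_arm(
  steps=[
    [[-0.003,-0.263,0.01,0.72],[-0.003,-0.263,0.01,0.72],[-0.003,-0.263,0.01,0.72],[-0.003,-0.263,0.01,0.72],[-0.003,-0.263,0.01,0.72],[-0.003,-0.263,0.01,0.72],[-0.003,-0.263,0.016,0.72],[-0.003,-0.263,0.016,0.72]],
  ],
  jaw=115,
)

```text
t: 4.15
tool_pos: [0.4531, 0.0382, 0.1803]
tool_rot: [-0.001, 0.879, -0.476, -0.001]
ft_force: [0.5, -0.7, 0.4]
width: 0.0469
```

Run:
```python
from h import *
plan([.452,.033,.134],-57)
f=manip.grab_frame("scene"); crop(f,230,120,420,260,4.2,"sc5")
```

```text
shift [0.0039 0.0038 0.0463] turn 0.002 | yaw -56.89 j6 1.047 t 4.15 pos [0.4531 0.0382 0.1803] clamp [-100.8    5.8] w 0.0469 tip 0.0726
```

View pics/sc5.png

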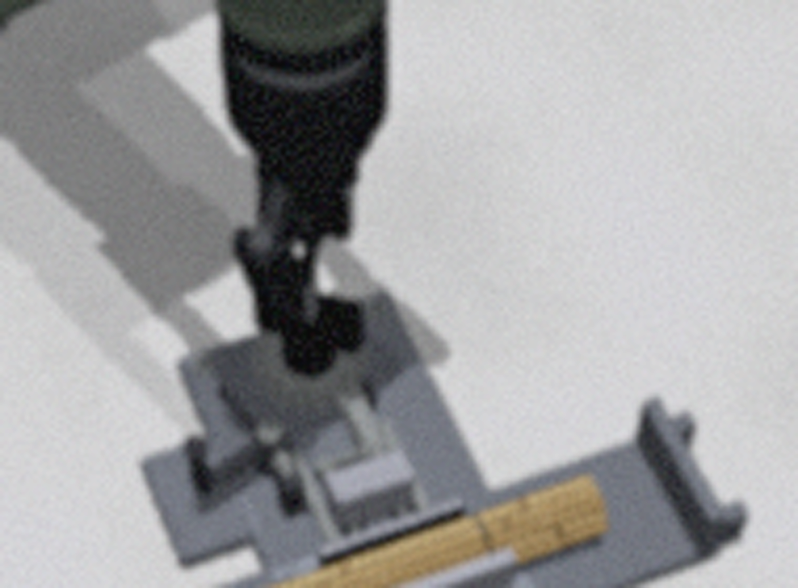

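>>> jog_arm(
  steps=[
    [[0.003,0.003,0.003,0],[0.003,0.003,0.015,0],[0.003,0.003,0.03,0],[0.003,0.003,0.04,0],[0.003,0.003,0.046,0],[0.003,0.003,0.046,0],[0.003,0.003,0.046,0]],
  ],
)

```text
t: 4.78
tool_pos: [0.4522, 0.0342, 0.134]
tool_rot: [-0.001, 0.88, -0.475, -0.002]
ft_force: [-0.3, 0.3, 0.4]
width: 0.0469
```

Run:
```python
from h import *
plan([.452,.033,.134],-57)
s=manip.observe();print(s["ft_force"],s["ft_torque"])
```

```text
shift [0.0009 0.0008 0.    ] turn 0.0055 | yaw -56.68 j6 1.033 t 4.78 pos [0.4522 0.0342 0.134 ] clamp [-100.7    1.7] w 0.0469 tip 0.0726
[-0.33450786  0.29543805  0.35696673] [ 0.00783662  0.03793364 -0.02959959]
```

Next I pinch the bar.

>>> jog_arm(
  steps=[
    [[0,0,0,0],[0,0,0,0],[0,0,0,0],[0,0,0,0],[0,0,0,0]],
  ],
  jaw=255,
  squeeze=40,
)

```text
t: 5.2
tool_pos: [0.4529, 0.0336, 0.1348]
tool_rot: [-0.001, 0.88, -0.474, -0.0]
ft_force: [0.6, -5.4, 2.4]
width: 0.0135
```

Run:
```python
from h import *
plan([.452,.033,.134],-57)
s=manip.observe();print(s["ft_force"],s["ft_torque"])
```

```text
shift [0.     0.001  0.0008] turn 0.0065 | yaw -56.63 j6 1.033 t 5.2 pos [0.4529 0.0336 0.1348] clamp [-99.9   1.3] w 0.0135 tip 0.0726
[ 0.62407804 -5.3935508   2.43684038] [-0.90326327 -0.12199866  0.08170106]
```

>>> jog_arm(
  steps=[
    [[0,0,0,-0.05],[0,0,0,-0.1],[0,0,0,-0.1]],
  ],
)

```text
t: 5.45
tool_pos: [0.4528, 0.0336, 0.1348]
tool_rot: [-0.001, 0.903, -0.429, -0.0]
ft_force: [0.8, -1.5, -0.3]
width: 0.0139
```

```bash
cat > fb.py <<'E'
from h import *
s,R=st(); print("t",round(s["t"],2),"yaw",np.degrees(np.arctan2(R[1,0],R[0,0])).round(2),"j6",s["joint_positions"][5].round(3),"pos",s["tool_pos"].round(4),"F",s["ft_force"].round(2),"T",s["ft_torque"].round(3),"w",round(s["width"],4),"tau6",s["tau"][5].round(3))
E
python3 fb.py
```

```text
t 5.45 yaw -50.84 j6 0.932 pos [0.4528 0.0336 0.1348] F [ 0.8  -1.55 -0.32] T [-0.222 -0.076  0.192] w 0.0139 tau6 -0.13
```

>>> jog_arm(
  steps=[
    [[0,0,0,-0.05],[0,0,0,-0.1],[0,0,0,-0.1]],
  ],
)

```text
t: 5.7
tool_pos: [0.4528, 0.0336, 0.1348]
tool_rot: [-0.001, 0.923, -0.384, -0.0]
ft_force: [0.9, -1.2, -0.5]
width: 0.0135
```

```bash
python3 fb.py
```

```text
t 5.7 yaw -45.14 j6 0.833 pos [0.4528 0.0336 0.1348] F [ 0.86 -1.16 -0.49] T [-0.143 -0.     0.103] w 0.0135 tau6 -0.222
```

>>> jog_arm(
  steps=[
    [[0,0,0,-0.05],[0,0,0,-0.1],[0,0,0,-0.1]],
  ],
)

```text
t: 5.95
tool_pos: [0.4527, 0.0336, 0.1348]
tool_rot: [-0.001, 0.941, -0.338, -0.0]
ft_force: [0.2, -1.2, -1.6]
width: 0.0136
```

```bash
python3 fb.py
```

```text
t 5.95 yaw -39.47 j6 0.734 pos [0.4527 0.0336 0.1348] F [ 0.16 -1.23 -1.55] T [-0.117 -0.018  0.136] w 0.0136 tau6 -0.221
```

>>> jog_arm(
  steps=[
    [[0,0,0,-0.1],[0,0,0,-0.2],[0,0,0,-0.3],[0,0,0,-0.3],[0,0,0,-0.3]],
  ],
)

```text
t: 6.37
tool_pos: [0.4526, 0.0338, 0.1348]
tool_rot: [-0.001, 0.981, -0.195, -0.0]
ft_force: [0.1, -0.2, -1.3]
width: 0.0138
```

```bash
python3 fb.py
```

```text
t 6.37 yaw -22.51 j6 0.438 pos [0.4526 0.0338 0.1348] F [ 0.08 -0.21 -1.34] T [-0.001  0.058  0.091] w 0.0138 tau6 0.021
```

>>> jog_arm(
  steps=[
    [[0,0,0,0],[0,0,0,0],[0,0,-0.02,0],[0,0,-0.05,0],[0,0,-0.07,0],[0,0,-0.07,0]],
  ],
  jaw=115,
)

```text
t: 6.87
tool_pos: [0.4548, 0.0338, 0.2086]
tool_rot: [-0.003, 0.981, -0.196, 0.004]
ft_force: [1.1, 0.6, 0.0]
width: 0.0468
```

```bash
python3 -c "
from h import *
p=c2w(37.5,-220);plan([p[0],p[1],.15],-15.4)"
```

```text
shift [0.1619 0.2036 0.0584] turn -0.1258 | yaw -22.61 j6 0.44 t 6.87 pos [0.4548 0.0338 0.2086] clamp [-98.   2.] w 0.0468 tip 0.0726
```

>>> jog_arm(
  steps=[
    [[0.162,0.204,0.03,-0.126],[0.162,0.204,0.03,-0.126],[0.162,0.204,0.03,-0.126],[0.162,0.204,0.03,-0.126],[0.162,0.204,0.03,-0.126],[0.162,0.204,0.05,-0.126],[0.162,0.204,0.058,-0.126],[0.162,0.204,0.058,-0.126]],
  ],
  jaw=255,
)

```text
t: 7.53
tool_pos: [0.526, -0.22, 0.1465]
tool_rot: [-0.002, 0.991, -0.137, 0.002]
ft_force: [-0.7, -0.1, -0.6]
width: 0.0001
```

Run:
```python
from h import *
p=c2w(37.5,-220);plan([p[0],p[1],.092],-15.4)
f=manip.grab_frame("scene"); crop(f,200,170,420,330,3.6,"sc6");np.savez("scene2.npz",**f)
f=manip.grab_frame("top"); crop(f,245,195,415,325,4.6,"top6");np.savez("top2.npz",**f)
```

```text
shift [-0.0007 -0.0035  0.0545] turn -0.0051 | yaw -15.69 j6 -0.15 t 7.53 pos [ 0.526  -0.22    0.1465] clamp [  38.  -223.8] w 0.0001 tip 0.0726
```

View pics/sc6.png

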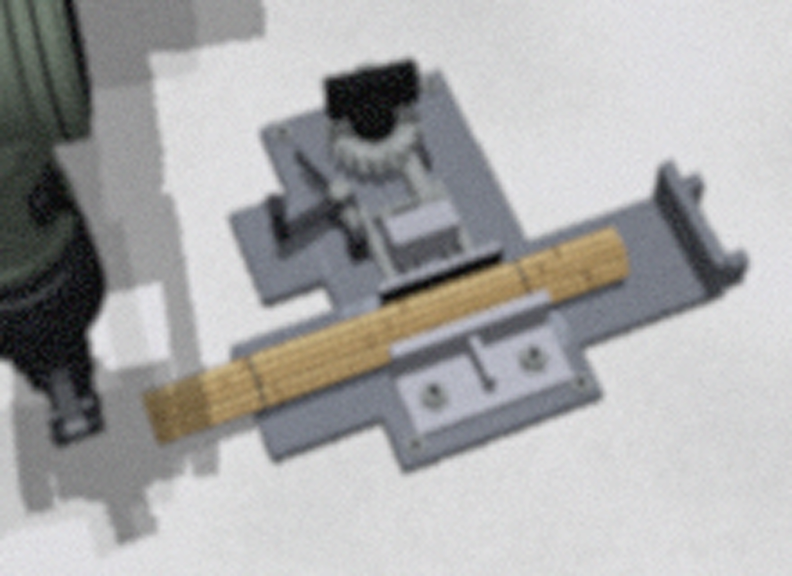

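View pics/top6.png

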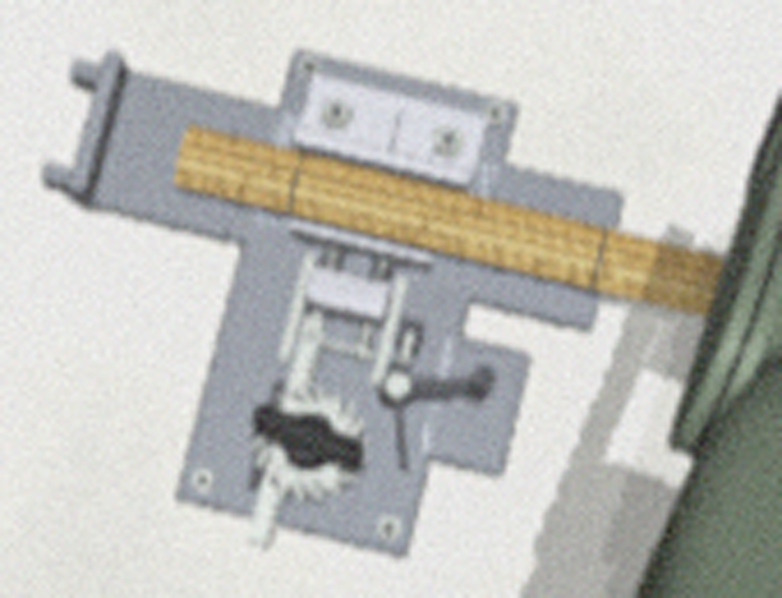

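The top view shows the plate clear of the canes, with a gap at crop (360,240), and the pawl pin still out at (480,383). Next I lower the gripper beyond the near end.

>>> jog_arm(
  steps=[
    [[0,0,0.025,-0.005],[0,0,0.045,-0.005],[0,0,0.054,-0.005],[0,0,0.054,-0.005],[0,0,0.054,-0.005]],
  ],
)

```text
t: 8.05
tool_pos: [0.5261, -0.2156, 0.0953]
tool_rot: [-0.003, 0.991, -0.132, 0.002]
ft_force: [-0.2, -0.5, 0.5]
width: -0.0002
```

```bash
python3 fb.py
python3 - <<'E'
from h import *
p=c2w(37.5,-206);plan([p[0],p[1],.092],-15.4)
E
```

```text
t 8.05 yaw -15.2 j6 -0.154 pos [ 0.5261 -0.2156  0.0953] F [-0.24 -0.47  0.5 ] T [-0.041  0.029 -0.007] w -0.0002 tau6 0.004
shift [ 0.0007 -0.0135  0.0034] turn 0.0034 | yaw -15.2 j6 -0.154 t 8.05 pos [ 0.5261 -0.2156  0.0953] clamp [  36.9 -219.5] w -0.0002 tip 0.0726
```

>>> jog_arm(
  steps=[
    [[0,-0.006,0.003,0.003],[0,-0.011,0.003,0.003],[0,-0.014,0.003,0.003],[0,-0.0155,0.003,0.003],[0,-0.017,0.003,0.003],[0,-0.0185,0.003,0.003],[0,-0.02,0.003,0.003],[0,-0.0215,0.003,0.003]],
  ],
)

```text
t: 8.72
tool_pos: [0.5318, -0.1951, 0.0927]
tool_rot: [-0.003, 0.991, -0.134, 0.003]
ft_force: [-0.6, -2.2, 1.6]
width: 0.0
```

```bash
python3 fb.py
python3 - <<'E'
from h import *
p=c2w(37.5,-160);plan([p[0],p[1],.092],-15.4)
E
```

```text
t 8.72 yaw -15.39 j6 -0.113 pos [ 0.5318 -0.1951  0.0927] F [-0.62 -2.21  1.57] T [-0.259  0.049 -0.002] w 0.0 tau6 -0.028
shift [ 0.0005 -0.0382  0.001 ] turn 0.0003 | yaw -15.39 j6 -0.113 t 8.72 pos [ 0.5318 -0.1951  0.0927] clamp [  37.  -198.2] w 0.0 tip 0.0726
```

>>> jog_arm(
  steps=[
    [[0,-0.002,0,0],[0,-0.0045,0,0],[0,-0.0075,0,0],[0,-0.0105,0,0],[0,-0.0135,0,0],[0,-0.0165,0,0],[0,-0.019,0,0],[0,-0.021,0,0]],
  ],
)

```text
t: 9.38
tool_pos: [0.5374, -0.1744, 0.0927]
tool_rot: [-0.003, 0.991, -0.134, 0.002]
ft_force: [-0.1, -0.8, -0.3]
width: -0.0
```

```bash
python3 fb.py
python3 - <<'E'
from h import *
p=c2w(37.5,-160);plan([p[0],p[1],.092],-15.4)
E
```

```text
t 9.38 yaw -15.37 j6 -0.076 pos [ 0.5374 -0.1744  0.0927] F [-0.06 -0.84 -0.28] T [-0.13   0.07   0.005] w -0.0 tau6 -0.029
shift [ 0.0006 -0.0167  0.0008] turn 0.0005 | yaw -15.37 j6 -0.076 t 9.38 pos [ 0.5374 -0.1744  0.0927] clamp [  36.9 -176.7] w -0.0 tip 0.0726
```

>>> jog_arm(
  steps=[
    [[0,-0.0015,0,0],[0,-0.003,0,0],[0,-0.0045,0,0],[0,-0.006,0,0],[0,-0.0075,0,0],[0,-0.009,0,0],[0,-0.0095,0,0]],
  ],
)

```text
t: 9.97
tool_pos: [0.5399, -0.1649, 0.0927]
tool_rot: [-0.003, 0.991, -0.134, 0.002]
ft_force: [-1.2, -1.5, 0.5]
width: 0.0004
```

```bash
python3 fb.py
python3 - <<'E'
from h import *
p=c2w(37.5,-160);plan([p[0],p[1],.092],-15.4)
f=manip.grab_frame("scene"); crop(f,200,170,420,330,3.6,"sc7")
f=manip.grab_frame("top"); crop(f,245,195,415,325,4.6,"top7");np.savez("top3.npz",**f)
E
```

```text
t 9.97 yaw -15.37 j6 -0.059 pos [ 0.5399 -0.1649  0.0927] F [-1.23 -1.5   0.51] T [-0.117  0.046 -0.032] w 0.0004 tau6 0.003
shift [ 0.0007 -0.007   0.0008] turn 0.0005 | yaw -15.37 j6 -0.059 t 9.97 pos [ 0.5399 -0.1649  0.0927] clamp [  36.8 -167. ] w 0.0004 tip 0.0726
```

View pics/top7.png

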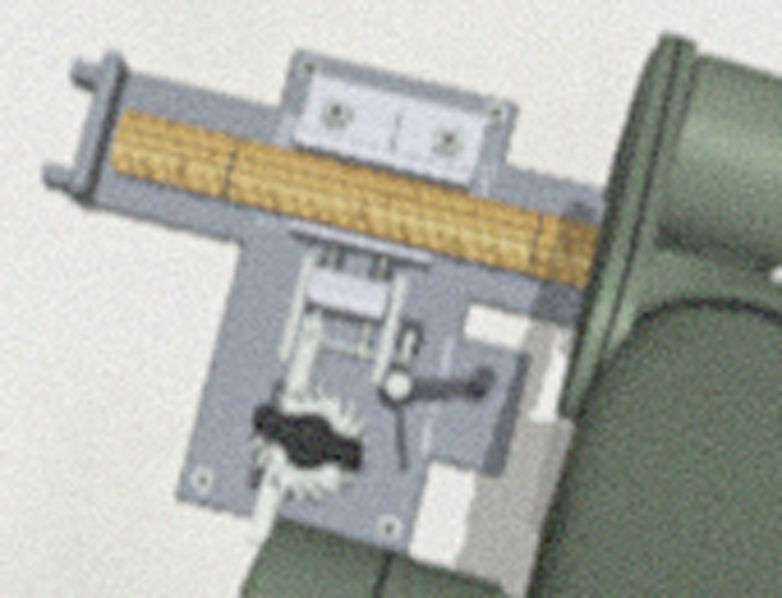

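View pics/sc7.png

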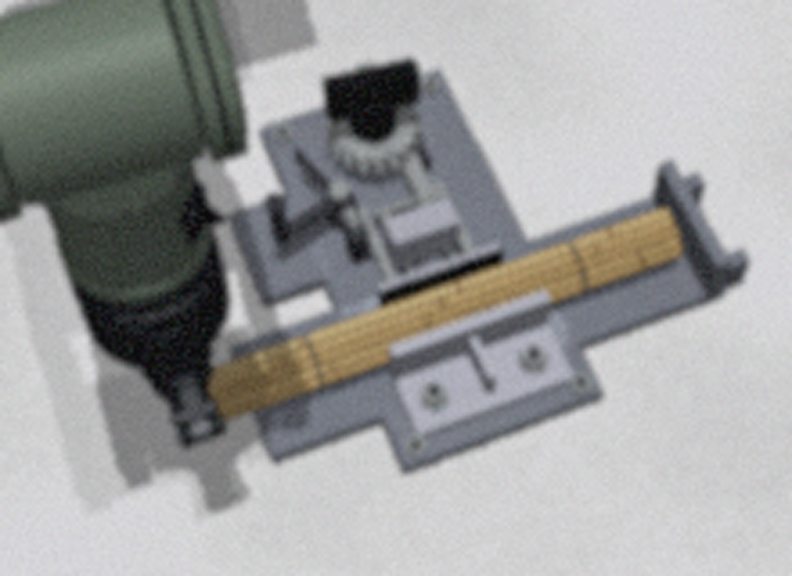

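The gap to the stop at top crop (115,145) is now only a few mm. I creep forward from here.

>>> jog_arm(
  steps=[
    [[0,-0.0007,0,0],[0,-0.0014,0,0],[0,-0.0021,0,0],[0,-0.0028,0,0],[0,-0.0035,0,0]],
  ],
)

```text
t: 10.48
tool_pos: [0.5409, -0.1615, 0.0928]
tool_rot: [-0.003, 0.991, -0.134, 0.002]
ft_force: [-0.4, -0.2, -0.3]
width: 0.0002
```

```bash
python3 fb.py
```

```text
t 10.48 yaw -15.38 j6 -0.052 pos [ 0.5409 -0.1615  0.0928] F [-0.36 -0.2  -0.29] T [-0.182  0.126 -0.012] w 0.0002 tau6 -0.013
```

>>> jog_arm(
  steps=[
    [[0,-0.0006,0,0],[0,-0.0012,0,0],[0,-0.0018,0,0]],
  ],
)

```text
t: 10.73
tool_pos: [0.5414, -0.1597, 0.0928]
tool_rot: [-0.003, 0.991, -0.134, 0.002]
ft_force: [-0.1, -1.2, -0.5]
width: -0.0002
```

```bash
python3 fb.py
```

```text
t 10.73 yaw -15.38 j6 -0.049 pos [ 0.5414 -0.1597  0.0928] F [-0.13 -1.17 -0.54] T [-0.161  0.093 -0.025] w -0.0002 tau6 -0.011
```

>>> jog_arm(
  steps=[
    [[0,-0.0005,0,0],[0,-0.001,0,0],[0,-0.0015,0,0]],
  ],
)

```text
t: 10.98
tool_pos: [0.5418, -0.1582, 0.0928]
tool_rot: [-0.003, 0.991, -0.134, 0.002]
ft_force: [-0.3, -1.0, -0.2]
width: 0.0
```

```bash
python3 fb.py
```

```text
t 10.98 yaw -15.38 j6 -0.046 pos [ 0.5418 -0.1582  0.0928] F [-0.31 -0.99 -0.19] T [-0.168  0.074 -0.005] w 0.0 tau6 -0.01
```

>>> jog_arm(
  steps=[
    [[0,-0.0005,0,0],[0,-0.001,0,0],[0,-0.0015,0,0]],
  ],
)

```text
t: 11.23
tool_pos: [0.5419, -0.1577, 0.0928]
tool_rot: [-0.002, 0.991, -0.133, 0.002]
ft_force: [-2.9, -7.9, 0.2]
width: 0.0002
```

```bash
python3 fb.py
```

```text
t 11.23 yaw -15.3 j6 -0.044 pos [ 0.5419 -0.1577  0.0928] F [-2.93 -7.93  0.17] T [-1.342  0.376  0.015] w 0.0002 tau6 -0.013
```

Home: the force rose to 8 N against the stop. I back off and rise.

>>> jog_arm(
  steps=[
    [[0,0.004,0,0],[0,0.015,0,0],[0,0.02,-0.03,0],[0,0.02,-0.07,0],[0,0.02,-0.1,0],[0,0.02,-0.1,0]],
  ],
  jaw=150,
)

```text
t: 11.73
tool_pos: [0.539, -0.179, 0.1992]
tool_rot: [-0.001, 0.991, -0.134, 0.009]
ft_force: [0.4, 0.4, -0.2]
width: 0.0349
```

Run:
```python
from h import *
p=c2w(-48.5,-81.5);plan([p[0],p[1],.18],-15.4)
f=manip.grab_frame("scene"); crop(f,200,170,420,330,3.6,"sc8")
f=manip.grab_frame("top"); crop(f,245,195,415,325,4.6,"top8");np.savez("top4.npz",**f)
```

```text
shift [-0.0884 -0.0992  0.0181] turn 0.0008 | yaw -15.36 j6 -0.079 t 11.73 pos [ 0.539  -0.179   0.1992] clamp [  39.6 -180.7] w 0.0349 tip 0.0726
```

View pics/top8.png

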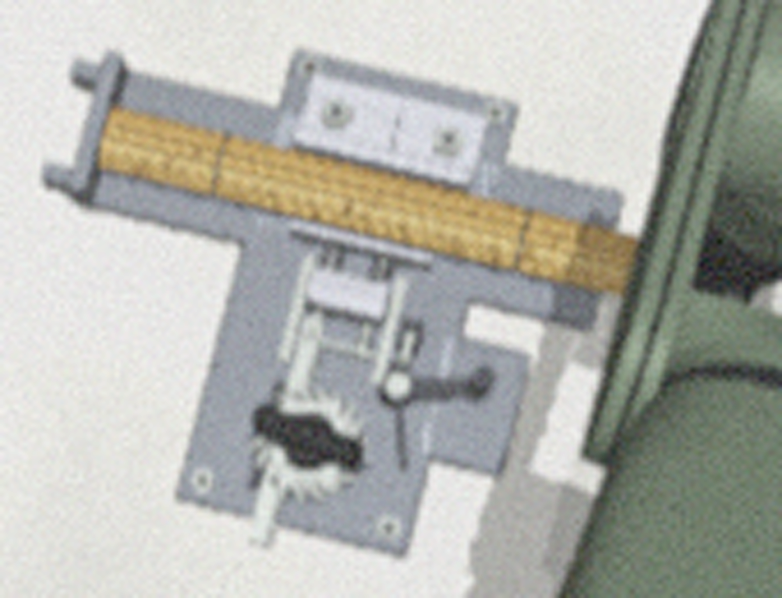

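View pics/sc8.png

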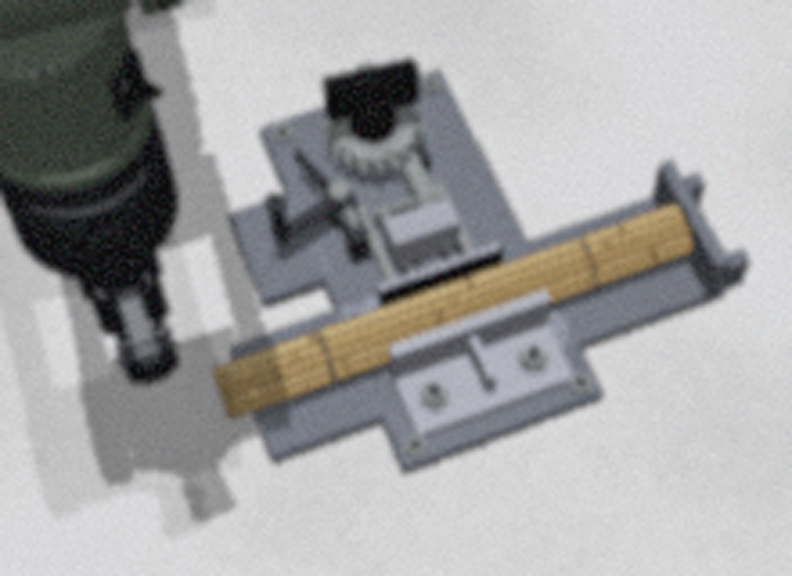

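The bundle is against the stop at top crop (100,140), the plate is off it, and the pin is out at (482,380). I go to the pin now.

>>> jog_arm(
  steps=[
    [[-0.03,-0.033,0.018,0],[-0.06,-0.066,0.018,0],[-0.088,-0.099,0.018,0],[-0.088,-0.099,0.018,0],[-0.088,-0.099,0.018,0],[-0.088,-0.099,0.018,0]],
  ],
)

```text
t: 12.33
tool_pos: [0.4779, -0.0591, 0.1753]
tool_rot: [-0.002, 0.991, -0.133, 0.003]
ft_force: [0.1, 0.5, -0.2]
width: 0.0355
```

Run:
```python
from h import *
p=c2w(-48.5,-81.5);plan([p[0],p[1],.116],-15.4)
f=manip.grab_frame("scene"); crop(f,230,120,420,260,4.2,"sc9")
```

```text
shift [0.0022 0.0004 0.0593] turn 0.0024 | yaw -15.27 j6 0.115 t 12.33 pos [ 0.4779 -0.0591  0.1753] clamp [-51.1 -81.4] w 0.0355 tip 0.0726
```

View pics/sc9.png

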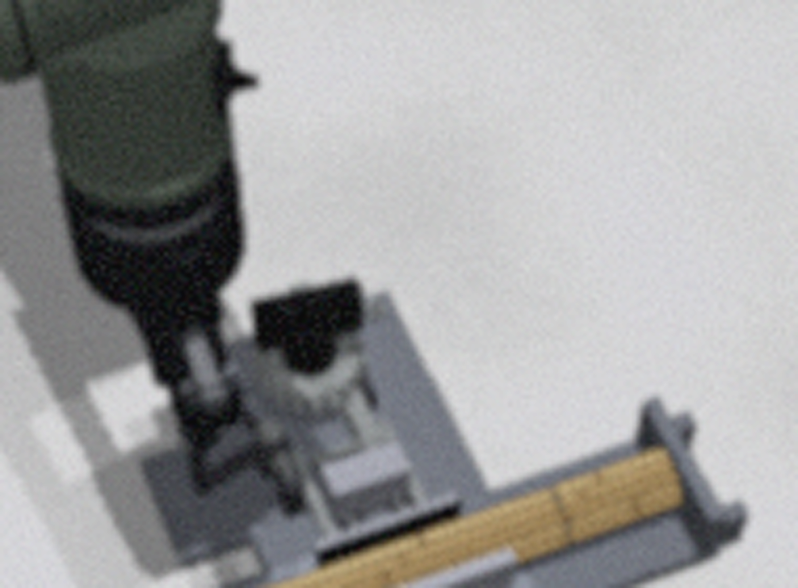

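>>> jog_arm(
  steps=[
    [[0.002,0,0.02,0],[0.002,0,0.04,0],[0.002,0,0.059,0],[0.002,0,0.059,0],[-0.008,0,0.059,0],[-0.012,0,0.059,0],[-0.016,0,0.059,0],[-0.019,0,0.059,0]],
  ],
)

```text
t: 13.05
tool_pos: [0.4616, -0.0551, 0.1177]
tool_rot: [-0.001, 0.991, -0.133, 0.006]
ft_force: [1.2, -2.9, -0.4]
width: 0.0354
```

```bash
python3 fb.py
python3 - <<'E'
from h import *
p=c2w(-48.5,-81.5);plan([p[0],p[1],.116],-15.4)
E
```

```text
t 13.05 yaw -15.33 j6 0.119 pos [ 0.4616 -0.0551  0.1177] F [ 1.25 -2.94 -0.4 ] T [-0.371 -0.363 -0.059] w 0.0354 tau6 -0.045
shift [ 0.0194 -0.0003  0.0019] turn 0.0011 | yaw -15.33 j6 0.119 t 13.05 pos [ 0.4616 -0.0551  0.1177] clamp [-67.9 -81.9] w 0.0354 tip 0.0726
```

>>> jog_arm(
  steps=[
    [[-0.003,0,0.001,0],[-0.006,0,0.001,0],[-0.009,0,0.001,0],[-0.012,0,0.001,0],[-0.014,0,0.001,0],[-0.014,0,0.001,0]],
  ],
)

```text
t: 13.55
tool_pos: [0.4496, -0.0516, 0.1169]
tool_rot: [-0.001, 0.991, -0.133, 0.009]
ft_force: [5.1, -2.0, -4.4]
width: 0.0353
```

```bash
python3 fb.py; python3 -c "
from h import *
f=manip.grab_frame('scene'); crop(f,230,120,420,260,4.2,'sc10')"
```

```text
t 13.55 yaw -15.31 j6 0.123 pos [ 0.4496 -0.0516  0.1169] F [ 5.06 -2.03 -4.38] T [-0.384 -0.708  0.   ] w 0.0353 tau6 -0.014
```

View pics/sc10.png

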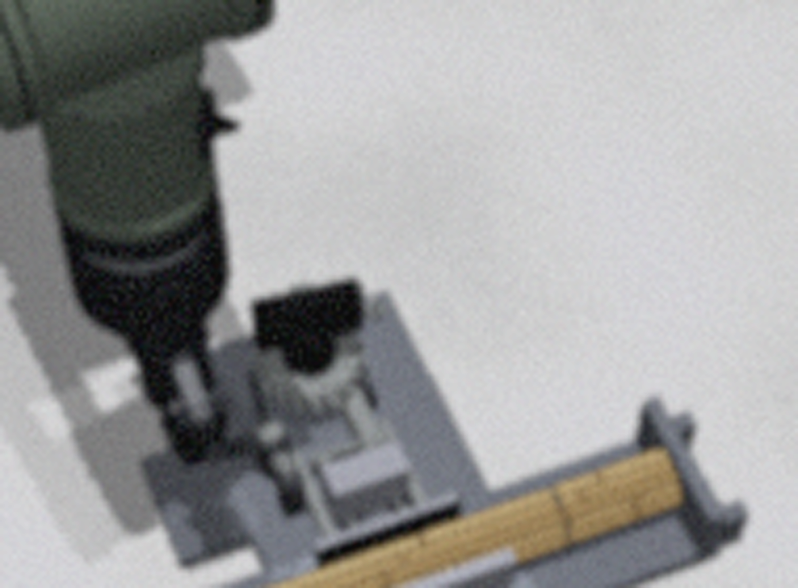

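>>> jog_arm(
  steps=[
    [[0.006,0,0,0],[0.012,0,0,0],[0.012,0,-0.03,0],[0.012,0,-0.06,0],[0.012,0,-0.075,0],[-0.01,0.03,-0.08,0.1],[-0.03,0.06,-0.08,0.1],[-0.04,0.08,-0.08,0.1]],
  ],
  jaw=115,
)

```text
t: 14.27
tool_pos: [0.3861, -0.1186, 0.1959]
tool_rot: [-0.002, 0.983, -0.182, 0.007]
ft_force: [-0.9, 0.8, 0.4]
width: 0.047
```

```bash
python3 fb.py
python3 - <<'E'
from h import *
f=manip.grab_frame('scene'); crop(f,230,150,420,290,4.2,'sc11')
f=manip.grab_frame("top"); crop(f,245,195,415,325,4.6,"top11");np.savez("top5.npz",**f)
plan([.4525,.0337,.18],-22.6)
E
```

```text
t 14.27 yaw -21.0 j6 0.032 pos [ 0.3861 -0.1186  0.1959] F [-0.93  0.82  0.36] T [-0.042  0.014  0.015] w 0.047 tau6 0.433
shift [ 0.0063 -0.1665  0.0167] turn 0.0242 | yaw -21.22 j6 0.034 t 14.37 pos [ 0.3861 -0.1193  0.1957] clamp [-123.6 -163.8] w 0.0471 tip 0.0726
```

View pics/sc11.png

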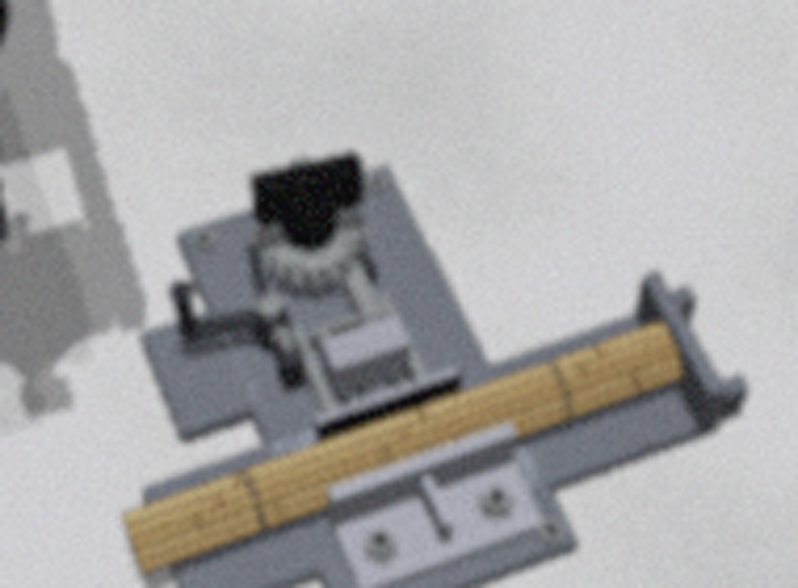

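View pics/top11.png

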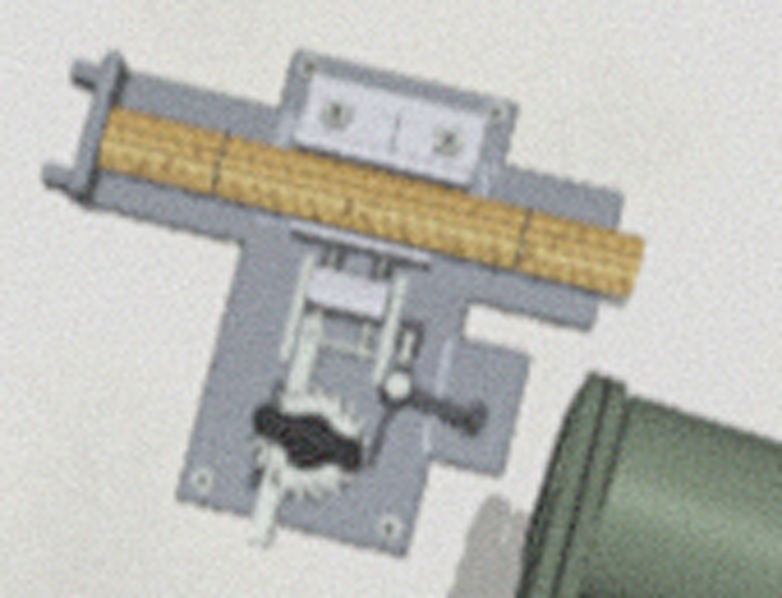

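The pawl is in: the pin is at top crop (475,415) with its nose on the wheel. The canes are home. Now I return to the knob.

>>> jog_arm(
  steps=[
    [[0.006,-0.04,0.012,0.024],[0.006,-0.08,0.012,0.024],[0.006,-0.12,0.012,0.024],[0.006,-0.15,0.012,0.024],[0.006,-0.166,0.012,0.024],[0.006,-0.166,0.015,0.024],[0.006,-0.166,0.015,0.024]],
  ],
)

```text
t: 14.95
tool_pos: [0.4521, 0.0343, 0.181]
tool_rot: [-0.002, 0.981, -0.195, 0.006]
ft_force: [0.5, -0.0, 0.7]
width: 0.0468
```

Run:
```python
from h import *
plan([.4525,.0337,.1345],-22.6)
```

```text
shift [0.0001 0.0007 0.0465] turn 0.0027 | yaw -22.44 j6 0.442 t 14.95 pos [0.4521 0.0343 0.181 ] clamp [-100.8    1.8] w 0.0468 tip 0.0726
```

>>> jog_arm(
  steps=[
    [[0,0.001,0.02,0],[0,0.001,0.035,0],[0,0.001,0.046,0],[0,0.001,0.046,0],[0,0.001,0.046,0]],
  ],
)

```text
t: 15.37
tool_pos: [0.4517, 0.0327, 0.1346]
tool_rot: [-0.001, 0.981, -0.195, 0.005]
ft_force: [0.1, 0.3, -0.2]
width: 0.047
```

>>> jog_arm(
  steps=[
    [[0,0,0,0],[0,0,0,0],[0,0,0,0],[0,0,0,0],[0,0,0,0]],
  ],
  jaw=255,
  squeeze=40,
)

```text
t: 15.78
tool_pos: [0.4516, 0.0327, 0.1355]
tool_rot: [-0.001, 0.981, -0.195, 0.005]
ft_force: [-1.2, 0.2, 6.0]
width: 0.0134
```

```bash
python3 fb.py
```

```text
t 15.78 yaw -22.52 j6 0.439 pos [0.4516 0.0327 0.1355] F [-1.24  0.15  6.02] T [0.228 0.731 0.011] w 0.0134 tau6 0.013
```

>>> jog_arm(
  steps=[
    [[0,0,0,0.05],[0,0,0,0.1]],
  ],
)

```text
t: 15.95
tool_pos: [0.4515, 0.0326, 0.1355]
tool_rot: [-0.002, 0.97, -0.245, 0.005]
ft_force: [0.5, 1.1, -1.2]
width: 0.0133
```

```bash
python3 fb.py
```

```text
t 15.95 yaw -28.36 j6 0.541 pos [0.4515 0.0326 0.1355] F [ 0.48  1.15 -1.16] T [0.237 0.266 0.157] w 0.0133 tau6 -0.3
```

>>> jog_arm(
  steps=[
    [[0,0,0,0.05],[0,0,0,0.1]],
  ],
)

```text
t: 16.12
tool_pos: [0.4515, 0.0327, 0.1355]
tool_rot: [-0.002, 0.956, -0.294, 0.005]
ft_force: [0.8, 0.8, -2.0]
width: 0.0135
```

```bash
python3 fb.py
```

```text
t 16.12 yaw -34.17 j6 0.643 pos [0.4515 0.0327 0.1355] F [ 0.76  0.76 -2.  ] T [0.196 0.245 0.293] w 0.0135 tau6 -0.191
```

>>> jog_arm(
  steps=[
    [[0,0,0,0.04],[0,0,0,0.08]],
  ],
)

```text
t: 16.28
tool_pos: [0.4514, 0.0327, 0.1355]
tool_rot: [-0.002, 0.943, -0.332, 0.005]
ft_force: [0.9, 0.2, -1.8]
width: 0.0133
```

```bash
python3 fb.py
```

```text
t 16.28 yaw -38.81 j6 0.724 pos [0.4514 0.0327 0.1355] F [ 0.87  0.2  -1.85] T [0.186 0.229 0.317] w 0.0133 tau6 -0.069
```

>>> jog_arm(
  steps=[
    [[0,0,0,0.04],[0,0,0,0.08]],
  ],
)

```text
t: 16.45
tool_pos: [0.4514, 0.0328, 0.1355]
tool_rot: [-0.002, 0.929, -0.37, 0.005]
ft_force: [0.7, 0.2, -3.1]
width: 0.0135
```

```bash
python3 fb.py
```

```text
t 16.45 yaw -43.46 j6 0.806 pos [0.4514 0.0328 0.1355] F [ 0.73  0.21 -3.08] T [0.171 0.242 0.163] w 0.0135 tau6 -0.244
```

>>> jog_arm(
  steps=[
    [[0,0,0,0.04],[0,0,0,0.08]],
  ],
)

```text
t: 16.62
tool_pos: [0.4513, 0.0328, 0.1355]
tool_rot: [-0.002, 0.913, -0.408, 0.005]
ft_force: [0.0, -0.1, -3.2]
width: 0.0136
```

```bash
python3 fb.py
```

```text
t 16.62 yaw -48.11 j6 0.887 pos [0.4513 0.0328 0.1355] F [ 0.03 -0.09 -3.23] T [0.149 0.234 0.24 ] w 0.0136 tau6 -0.148
```

>>> jog_arm(
  steps=[
    [[0,0,0,0.04],[0,0,0,0.08]],
  ],
)

```text
t: 16.78
tool_pos: [0.4513, 0.0328, 0.1355]
tool_rot: [-0.002, 0.896, -0.444, 0.005]
ft_force: [0.8, 0.8, -3.1]
width: 0.0137
```

```bash
python3 fb.py
```

```text
t 16.78 yaw -52.72 j6 0.968 pos [0.4513 0.0328 0.1355] F [ 0.83  0.81 -3.09] T [0.174 0.167 0.352] w 0.0137 tau6 -0.006
```

>>> jog_arm(
  steps=[
    [[0,0,0,0.04],[0,0,0,0.08]],
  ],
)

```text
t: 16.95
tool_pos: [0.4513, 0.0329, 0.1355]
tool_rot: [-0.002, 0.877, -0.48, 0.005]
ft_force: [0.8, 0.1, -2.0]
width: 0.0134
```

```bash
python3 fb.py
```

```text
t 16.95 yaw -57.32 j6 1.049 pos [0.4513 0.0329 0.1355] F [ 0.81  0.06 -2.04] T [0.125 0.267 0.482] w 0.0134 tau6 0.023
```

>>> jog_arm(
  steps=[
    [[0,0,0,0.04],[0,0,0,0.08]],
  ],
)

```text
t: 17.12
tool_pos: [0.4512, 0.0329, 0.1355]
tool_rot: [-0.002, 0.858, -0.514, 0.005]
ft_force: [0.7, 0.9, -2.2]
width: 0.0135
```

```bash
python3 fb.py
```

```text
t 17.12 yaw -61.92 j6 1.13 pos [0.4512 0.0329 0.1355] F [ 0.68  0.88 -2.16] T [0.064 0.185 0.313] w 0.0135 tau6 -0.051
```

>>> jog_arm(
  steps=[
    [[0,0,0,0.04],[0,0,0,0.08]],
  ],
)

```text
t: 17.28
tool_pos: [0.4512, 0.033, 0.1355]
tool_rot: [-0.003, 0.836, -0.549, 0.005]
ft_force: [0.7, 0.3, -2.4]
width: 0.0132
```

```bash
python3 fb.py
```

```text
t 17.28 yaw -66.56 j6 1.212 pos [0.4512 0.033  0.1355] F [ 0.74  0.34 -2.36] T [0.059 0.282 0.26 ] w 0.0132 tau6 -0.174
```

Torque per tooth cycle is as follows:

| Cycle | Peak torque | Torque after drop |
|---|---|---|
| Unloaded | about 0.32 | 0.16, tooth at about -42° |
| Next | about 0.48 | about 0.31, tooth at about -61° |

So the plate first bears just past the -42° tooth. The first bearing click is at about -61°, and one more puts it at about -81°. The spin-back angle seen in the images agrees.

>>> jog_arm(
  steps=[
    [[0,0,0,0.04],[0,0,0,0.08]],
  ],
)

```text
t: 17.45
tool_pos: [0.4512, 0.033, 0.1355]
tool_rot: [-0.003, 0.813, -0.582, 0.005]
ft_force: [0.9, 1.0, -2.8]
width: 0.0137
```

```bash
python3 fb.py
```

```text
t 17.45 yaw -71.16 j6 1.293 pos [0.4512 0.033  0.1355] F [ 0.93  0.98 -2.82] T [0.091 0.202 0.353] w 0.0137 tau6 0.005
```

>>> jog_arm(
  steps=[
    [[0,0,0,0.04],[0,0,0,0.08]],
  ],
)

```text
t: 17.62
tool_pos: [0.4512, 0.0331, 0.1355]
tool_rot: [-0.003, 0.789, -0.614, 0.005]
ft_force: [0.5, -0.2, -2.6]
width: 0.0137
```

```bash
python3 fb.py
```

```text
t 17.62 yaw -75.75 j6 1.374 pos [0.4512 0.0331 0.1355] F [ 0.5  -0.19 -2.64] T [0.096 0.222 0.433] w 0.0137 tau6 0.04
```

>>> jog_arm(
  steps=[
    [[0,0,0,0.04],[0,0,0,0.06]],
  ],
)

```text
t: 17.78
tool_pos: [0.4512, 0.0331, 0.1355]
tool_rot: [-0.003, 0.771, -0.637, 0.005]
ft_force: [0.3, 0.6, -2.8]
width: 0.0133
```

```bash
python3 fb.py
```

```text
t 17.78 yaw -79.18 j6 1.434 pos [0.4512 0.0331 0.1355] F [ 0.35  0.55 -2.84] T [0.073 0.248 0.424] w 0.0133 tau6 0.38
```

>>> jog_arm(
  steps=[
    [[0,0,0,0.03],[0,0,0,0.05]],
  ],
)

```text
t: 17.95
tool_pos: [0.4511, 0.0332, 0.1355]
tool_rot: [-0.003, 0.754, -0.656, 0.005]
ft_force: [1.1, 0.9, -2.2]
width: 0.0136
```

```bash
python3 fb.py
```

```text
t 17.95 yaw -82.05 j6 1.485 pos [0.4511 0.0332 0.1355] F [ 1.13  0.93 -2.2 ] T [0.067 0.277 0.347] w 0.0136 tau6 0.225
```

>>> jog_arm(
  steps=[
    [[0,0,0,0.03],[0,0,0,0.06],[0,0,0,0.06]],
  ],
)

```text
t: 18.2
tool_pos: [0.4511, 0.0332, 0.1355]
tool_rot: [-0.003, 0.734, -0.679, 0.005]
ft_force: [0.5, -0.3, -2.4]
width: 0.0138
```

```bash
python3 fb.py
```

```text
t 18.2 yaw -85.53 j6 1.546 pos [0.4511 0.0332 0.1355] F [ 0.54 -0.35 -2.36] T [-0.047  0.266 -0.008] w 0.0138 tau6 0.195
```

>>> jog_arm(
  steps=[
    [[0,0,0,0],[0,0,0,0],[0,0,0,0],[0,0,-0.03,0],[0,0,-0.06,0],[0,0,-0.07,0],[-0.01,-0.02,-0.09,0],[-0.01,-0.02,-0.09,0]],
  ],
  jaw=115,
)

```text
t: 18.87
tool_pos: [0.4736, 0.0459, 0.2297]
tool_rot: [-0.007, 0.734, -0.679, 0.009]
ft_force: [1.1, 0.8, 0.3]
width: 0.0469
```

```bash
python3 fb.py
python3 - <<'E'
from h import *
plan([.36,-.22,.26],-85)
E
```

```text
t 18.87 yaw -85.52 j6 1.568 pos [0.4736 0.0459 0.2297] F [1.12 0.85 0.27] T [-0.058 -0.077  0.002] w 0.0469 tau6 0.134
shift [ 0.2563  0.1333 -0.0327] turn -0.009 | yaw -85.52 j6 1.568 t 18.87 pos [0.4736 0.0459 0.2297] clamp [-83.2  18.7] w 0.0469 tip 0.0726
```

>>> jog_arm(
  steps=[
    [[0.256,0.133,-0.03,0],[0.256,0.133,-0.03,0],[0.256,0.133,-0.03,0],[0.256,0.133,-0.03,0],[0.256,0.133,-0.03,0],[0.256,0.133,-0.03,0],[0.256,0.133,-0.03,0],[0.256,0.133,-0.03,0]],
  ],
)

```text
t: 19.53
tool_pos: [0.3581, -0.2247, 0.2575]
tool_rot: [-0.006, 0.732, -0.681, 0.01]
ft_force: [0.9, 0.1, 0.5]
width: 0.0469
```

Run:
```python
from h import *
f=manip.grab_frame('scene'); crop(f,230,150,420,290,4.2,'sc12')
f=manip.grab_frame("top"); crop(f,245,195,415,325,4.6,"top12");np.savez("top6.npz",**f)
for n in("top0","top1","top5","top6"):
    f=load(n);gr=f["color"].max(2)
    m=np.zeros_like(gr);m[270:308,295:330]=(gr[270:308,295:330]<38)
    k,l,s,c=cv2.connectedComponentsWithStats(m.astype(np.uint8)); i=1+np.argmax(s[1:,4]); v,u=np.nonzero(l==i)
    P=np.array([p2w(f,(a,b),.092)[:2] for a,b in zip(u,v)])*1000
    w,V=np.linalg.eigh(np.cov(P.T));print(n,"ang",np.degrees(np.arctan(V[1,1]/V[0,1])))
hsv=cv2.cvtColor(f["color"],cv2.COLOR_BGR2HSV)
m=cv2.inRange(hsv,(12,90,60),(30,255,255));m[:, :250]=0;m[:,430:]=0;m[:195]=0;m[325:]=0
v,u=np.nonzero(m)
P=np.array([p2w(f,(a,b),.03)[:2] for a,b in zip(u,v)])
c,(sz),ang=cv2.minAreaRect((P*1000).astype(np.float32));print("canes rect",c,sz,ang,"ctr in clamp",w2c(np.array(c)/1000))
```

```text
top0 ang 3.802443583470115
top1 ang 32.688920372385525
top5 ang 66.81791970478871
top6 ang 5.195170911623984
canes rect (586.823974609375, -0.5353851318359375) (299.906982421875, 34.77766036987305) 74.54607391357422 ctr in clamp [38.34113945  3.98958338]
```

View pics/top12.png

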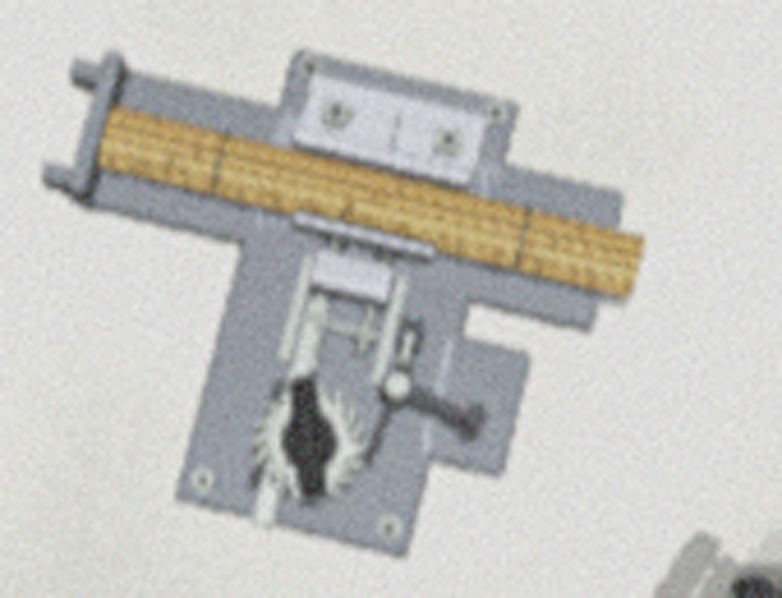

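View pics/sc12.png

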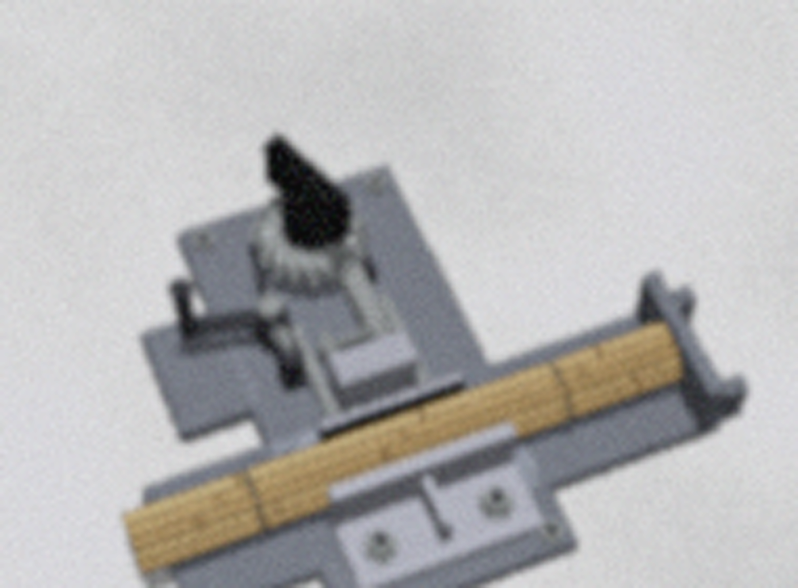

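```bash
python3 -c "
from rig import manip
s=manip.observe();print(s['t'],s['ft_force'],abs(s['qd']).max());print(manip.sign_off())"
```

```text
19.6333 [-0.17988306  0.41087852 -0.12868073] 0.059889576087467
the job is handed in; nothing more can be done
None
```

I did the whole sequence and handed the job in at about 19.6 s. I freed the pawl and wound the knob back about 34° past where it had spun to. I slid the bundle home until it met the stop at about 8 N, then threw the pawl back in. I advanced the knob to one click past the tooth where I felt first bearing.

**Last checks that agreed:**
- **Bundle:** it is against the stop and square. It measured 74.5° in the world frame, against about 74.6° for the clamp. Its centre is at y about +4 mm in the clamp frame; home should read about +1 mm, so my clamp fit is a few mm out.
- **Pawl and plate:** the pictures show the pawl in and the plate on the canes.
- **Bystanders and arm:** I moved nothing else on purpose and kept clear of the tumbler, pot, feeder and trowel, but took no closing measurement of them. The arm was clear at hand-in.

**Jaw force (not measured directly):**
- **Tooth:** the knob is at about 5° in the world frame, against about 4° at the start, so it is on the same tooth it began on.
- **Spin-back estimate:** it spun back about 29° when freed, which puts the force near 15.5 N.
- **Torque estimate:** the torque readings were noisy, at about ±0.03 N m. They put first bearing just after the tooth two clicks short of the final one, which gives 15 to 16.6 N.
- **Margin:** both estimates fall within 12.2 to 17.4 N, towards the upper end. If the plate first touched slightly earlier than I judged, the knob is two clicks past first bearing rather than one, though the force should still be within limits.

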